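# Hang the slide drying rack on both hooks of the drying stand

## Task

Take the slide drying rack by its handle and hang it on the two wire hooks of the stand, so that both ends of its bar lie down in the dips just behind the upturned hook tips. The stand's clamps are set by hand, so feel for the hooks: touch down gently, draw the bar towards the tips until it meets them, ease the weight down and make sure both hooks carry it before you let go. Never lean on the hooks (keep below about 12 N) and leave everything else on the bench where it stands.

Things in the scene. Friction and masses are not known exactly. Their poses are not given: they have to be found in the camera images.
- rack: loose steel-wire drying rack with five glass slides, 0.35 to 0.6 kg, 48 mm deep (x), 231 wide (y), 137 high; origin under its centre, z up. A round hanging bar 8 mm thick runs along y at height 75 mm, y = -106 to +106, with a 15 mm black ball at each end; supports at y = +-62 mm: the hooks go between support and ball. It is symmetrical, either way round is right
- rack_handle (a point): middle of the black upright handle plate (10 mm thick in x, 70 mm wide in y, from 91 to 137 mm above the rack's underside) over the middle of the bar; 115 mm above the underside, 40 mm above the bar's axis. Grip it from above across its thickness
- rack_bar_left (a point): point on the hanging bar's axis at y = +85 mm of the rack, where one hook belongs
- rack_bar_right (a point): point on the hanging bar's axis at y = -85 mm of the rack, where the other hook belongs
- stand: fixed stand: foot plate 130 x 190 x 12 mm, steel post 14 mm thick, 175 high; origin at the post's foot on the worktop. The hooks point along its -x. A cross bar along its y (10 mm thick, 194 long) carries wire hooks hook_left, hook_right at y = +85, -85. Hand-set clamps, NOT in this pose: arms' axis 108 to 152 mm above the worktop, cross bar's axis 28 to 52 mm in front (-x) of the post's axis
- stand_post_top (a point): top of the post, 175 mm above the worktop. Hook shape (6 mm wire), from the cross bar to -x: level arm 68 mm long at the bar's height; dip 10 mm deep with a floor 16 mm long, its middle 82 mm from the cross bar; tip rising 26 mm from that floor to 16 mm above the arm, 97 mm from the cross bar. Both hooks share height and reach
- stand_landing (a point): point 88 mm in front (-x) of the post, midway between the hooks, 130 mm above the worktop (fixed to the post, not to the clamps). A bar lowered here lands on the level arms, the rack clear of the cross bar, its axis then 7 mm above theirs; lying in the dips it is 10 mm lower than that. The hooks are springy: each gives 1 mm per 3 N downwards
- jar: bystander: open glass-like staining jar, 58 mm wide, 83 mm high; origin under its centre
- timer: bystander: flat white timer, 64 x 66 x 20 mm; origin under its centre
- stain: bystander: round stain bottle, 38 mm wide, 88 mm high; origin under its centre
- slide_box: bystander: flat blue slide box, 94 x 170 x 34 mm; origin under its centre
- dropper: bystander: small dropper bottle, 23 mm wide, 64 mm high; origin under its centre

How it is judged:
On the way, in this order (a step that is already met when the one before it is completed fails the run):
1. the rack is lifted off the worktop (height (world z) of rack above 0.03 m), for 0.2 s.
2. both ends of the bar lie in the dips and both hooks carry load while the gripper still holds the rack (contact force between rack and the fingers above 1 N and contact force between rack and hook_left above 0.4 N and contact force between rack and hook_right above 0.4 N and ((x of rack_bar_left in the frame of hook_left between -0.008 and 0.008 m and y of rack_bar_left in the frame of hook_left between -0.02 and 0.02 m and z of rack_bar_left in the frame of hook_left between -0.004 and 0.004 m) or (x of rack_bar_right in the frame of hook_left between -0.008 and 0.008 m and y of rack_bar_right in the frame of hook_left between -0.02 and 0.02 m and z of rack_bar_right in the frame of hook_left between -0.004 and 0.004 m)) and ((x of rack_bar_left in the frame of hook_right between -0.008 and 0.008 m and y of rack_bar_left in the frame of hook_right between -0.02 and 0.02 m and z of rack_bar_left in the frame of hook_right between -0.004 and 0.004 m) or (x of rack_bar_right in the frame of hook_right between -0.008 and 0.008 m and y of rack_bar_right in the frame of hook_right between -0.02 and 0.02 m and z of rack_bar_right in the frame of hook_right between -0.004 and 0.004 m))), for 0.3 s.
At the end, for the whole second after the job is handed in: the rack hangs at rest and upright (within 7 degrees), released; both ends of its bar lie in the dips of the two hooks and each hook carries load (contact force between rack and hook_left above 0.3 N and contact force between rack and hook_right above 0.3 N and angle between rack's own z axis and vertical below 0.12 rad and linear speed of rack below 0.03 m/s and contact force between rack and the fingers below 0.1 N and ((x of rack_bar_left in the frame of hook_left between -0.008 and 0.008 m and y of rack_bar_left in the frame of hook_left between -0.02 and 0.02 m and z of rack_bar_left in the frame of hook_left between -0.004 and 0.004 m) or (x of rack_bar_right in the frame of hook_left between -0.008 and 0.008 m and y of rack_bar_right in the frame of hook_left between -0.02 and 0.02 m and z of rack_bar_right in the frame of hook_left between -0.004 and 0.004 m)) and ((x of rack_bar_left in the frame of hook_right between -0.008 and 0.008 m and y of rack_bar_left in the frame of hook_right between -0.02 and 0.02 m and z of rack_bar_left in the frame of hook_right between -0.004 and 0.004 m) or (x of rack_bar_right in the frame of hook_right between -0.008 and 0.008 m and y of rack_bar_right in the frame of hook_right between -0.02 and 0.02 m and z of rack_bar_right in the frame of hook_right between -0.004 and 0.004 m))); the robot touches nothing.
It fails at once if the rack is pressed on the hooks or the stand with more than 12 N (contact force between rack and stand above 12 N).
It fails at once if a bystander is moved by more than 20 mm (distance of any of jar, timer, stain, slide_box, dropper from where it was at the start of the episode above 0.02 m).
It also fails if it takes over 69 s, if anything falls off the work surface, if the arm or the gripper's body presses on something with over 40 N, if the wrist force passes 120 N, or if a joint passes its speed limit or range.

## Robot

A 6-joint arm with a two-finger parallel gripper is mounted at the origin on a cart in front of the work surface, level with it; the furniture and walls round the work are solid. World frame = base frame: x ahead of the robot, y to its left, z up, the work surface at z = 0. Lengths are in m, angles in rad, forces in N, time in s.
With the tool pointing down it reaches from about 0.3 to 0.775 m from the base axis. Payload 14.6 kg.
Tool frame: the origin (TCP) lies at the very end of the fingers, on their centre line; the grasp point (between the pads) lies 19 mm behind it; z points along the fingers, y is the line along which they close (so a half turn about z gives the same grasp; the last joint's range is limited). The gripper opens to 94 mm and grips with 3 to 60 N. Pads are 16 mm wide; open, the fingers measure 119 mm over their backs; the gripper's body (75 mm by 177 mm) begins 78 mm behind the grasp point.
Start: joints at [1.074, 0.3, 1.521, -0, 1.321, -0.067], TCP at [0.229, 0.5, 0.205] pointing down, gripper open.
Joint ranges: [-3.03, 3.03], [-0.79, 2.21], [0.23, 2.52], [-1.04, 4.18], [0, 3.07], [-2.55, 2.55]. Speed limits (rad/s): [2.22, 2.22, 2.57, 3.14, 3.14, 3.14].

## Interface

Orientations are given as [roll, pitch, yaw] about the fixed x, y, z axes, in that order (R = Rz(yaw) Ry(pitch) Rx(roll)).
In Python, from station import ctrl gives the robot as it stands.
- The arm moves only by the tool move_arm, never from a script. Its argument "increments" is a list of rows, each a list of 7 numbers: the opening, from 0 (shut) to 1 (fully open), then the shift along the tool's x, y, z in units of 50 mm (1.0 is 50 mm), then the turn, a rotation vector about the tool's x, y, z in rad. In form: [[claw, tx, ty, tz, rx, ry, rz], ...]. A call has 1 to 20 rows; each row shifts and turns the commanded pose from where the row before left it, along the tool's axes as they then stand; what a row does not reach is not made up. A row lasts 1/10 s, in which the tool goes at most 50 mm and 8.59 degrees, less where a joint would pass 70% of its speed; a pose out of reach is approached as far as the arm can. A call is refused whole if a number of a shift passes 1 or a number of a turn 0.15, either way. A call with a gripper value outside its range is refused whole. The fingers move at their own pace and stop on an object; "force" is the grip in N (left out, the last holds). Time passes only in rows, so rows that do not move let the fingers close. It gives the time, the measured TCP pose, the force, the opening and the grip force at its end, in the units of the state.
- ctrl.get_obs(): the state, without advancing time (a new reading comes with each control period).
- ctrl.camera(name): name is "scene" or "top"; returns a dict with "color" (400x640x3 uint8, blue, green, red), "K" (3x3 intrinsics, pixels), "pose" (4x4, takes a point from camera to world coordinates). Camera axes: x right, y down, z forward; pixel columns grow to the right and rows downward; lengths in m; the calibration is good to about 2 mm. A picture is of the moment at which its call begins. There is no depth.
- ctrl.hand_in(): hands the job in; it is judged then, once.
Trained networks look in a picture, given as the dict that the camera call returned (one of the last four; its "shot" number tells which), for a name from the list of things; names that differ only in an ending like _2 or _b are one class to them, and where a whole thing is asked for, a point or a joint stands for the part that bears it (a point fixed in the world has none). Each returns a list of dicts, best first, with "conf" (0 to 1); they miss things now and then, are a little off and sometimes report something else, mostly with a low value. They report only what shows in the picture. A call takes as long as a camera call.
- ctrl.cut_out(name, picture): "mask" (400x640 bool, what is visible of it) and "centre" ([row, column] in pixels, amid what is visible of it).
The state is a dict: "time_s": time; "qpos": joint angles; "joint_vel": joint speeds; "tau": joint torques, N m; "ee_pos": TCP position; "eef_rot": TCP orientation; "force": force on the tool from outside, world axes, zero at the start; "moment": the same for the moment, N m; "grip_width": finger opening in m; "grip_force": force on a finger pad.
Only numpy, scipy, OpenCV 4.12 (cv2) and the standard library are available. Lean on these libraries where they do the work, as an engineer would, in place of code of your own. Each camera call takes 0.05 s, during which the arm holds its last target. There are 200 camera calls.

## Working session

There is one attempt and no reset: what is moved stays moved. The work goes in short steps, Python scripts to look and compute and a tool call to move; the robot and the scene stay as the last step left them, time stands still between calls to the robot, and variables do not carry over. Pictures are saved under pics/ and viewed, at most 10 in all, crops included, and the job is handed in when it is done.

Besides the shell and the picture viewer there is one more tool, called after "Call:" in YAML: its name, and indented under it one key for each argument. move_arm: Moves the arm, as the interface text tells. Its arguments: {"type":"object","properties":{"increments":{"type":"array","items":{"type":"array","items":{"type":"number"}}},"force":{"type":"number"}},"required":["increments"]}

```bash
mkdir -p pics
cat > h.py <<'E'
import numpy as np, cv2
from station import ctrl
from scipy.spatial.transform import Rotation as R
def ray(p,uv):
    d=p["pose"][:3,:3]@np.linalg.solve(p["K"],[uv[0],uv[1],1.]); return p["pose"][:3,3],d
def atz(p,uv,z):
    o,d=ray(p,uv); return o+d*(z-o[2])/d[2]
def proj(p,X):
    X=np.atleast_2d(X); T=np.linalg.inv(p["pose"]); c=X@T[:3,:3].T+T[:3,3]; u=c@p["K"].T; return u[:,:2]/u[:,2:]
E
python3 - <<'E'
from h import *
o=ctrl.get_obs(); print({k:np.round(v,3) for k,v in o.items()})
for n in ["scene","top"]:
    p=ctrl.camera(n); cv2.imwrite(f"pics/{n}0.png",p["color"]); print(n,np.round(p["pose"],3).tolist(),p["K"].tolist())
    for t in ["rack","rack_handle","rack_bar_left","stand","stand_post_top","jar","timer","stain","slide_box","dropper"]:
        for r in ctrl.cut_out(t,p)[:2]:
            m=r["mask"]; ys,xs=np.where(m); print(t,round(r["conf"],2),np.round(r["centre"]),[xs.min(),xs.max(),ys.min(),ys.max()])
E
```

```text
{'time_s': np.float64(0.0), 'qpos': array([ 1.074,  0.3  ,  1.522, -0.   ,  1.321, -0.067]), 'joint_vel': array([0.001, 0.001, 0.002, 0.   , 0.   , 0.001]), 'tau': array([-1.0000e-03, -5.3182e+01, -3.5274e+01,  7.1000e-02,  2.4000e-02,
       -0.0000e+00]), 'ee_pos': array([0.229, 0.5  , 0.205]), 'eef_rot': array([-3.14 , -0.   ,  2.712]), 'force': array([ 0.191, -0.233,  0.078]), 'moment': array([ 0.01 , -0.015, -0.025]), 'grip_force': np.float64(0.0), 'grip_width': np.float64(0.094)}
scene [[0.714, -0.296, 0.635, -0.1], [-0.7, -0.318, 0.639, -0.599], [0.013, -0.901, -0.434, 0.551], [0.0, 0.0, 0.0, 1.0]] [[364.20855550854924, 0.0, 320.4187813922921], [0.0, 364.20855550854924, 200.4976610765821], [0.0, 0.0, 1.0]]
rack 0.83 [208. 263.] [np.int64(246), np.int64(278), np.int64(174), np.int64(225)]
rack_handle 0.74 [209. 262.] [np.int64(246), np.int64(278), np.int64(174), np.int64(226)]
rack_bar_left 0.91 [208. 263.] [np.int64(246), np.int64(280), np.int64(174), np.int64(225)]
stand 0.7 [258. 382.] [np.int64(326), np.int64(421), np.int64(198), np.int64(290)]
stand_post_top 0.81 [256. 380
[... 1054 characters left out ...]
p.int64(207)]
stand 0.62 [183. 356.] [np.int64(325), np.int64(387), np.int64(159), np.int64(205)]
stand_post_top 0.86 [184. 353.] [np.int64(325), np.int64(387), np.int64(158), np.int64(215)]
jar 0.71 [230. 301.] [np.int64(293), np.int64(309), np.int64(223), np.int64(239)]
timer 0.88 [236. 359.] [np.int64(347), np.int64(368), np.int64(226), np.int64(247)]
stain 0.46 [160. 252.] [np.int64(246), np.int64(254), np.int64(153), np.int64(163)]
slide_box 0.62 [236. 416.] [np.int64(389), np.int64(443), np.int64(218), np.int64(252)]
dropper 0.72 [199. 241.] [np.int64(202), np.int64(269), np.int64(188), np.int64(208)]
dropper 0.69 [159. 250.] [np.int64(244), np.int64(256), np.int64(152), np.int64(164)]
```

View pics/scene0.png

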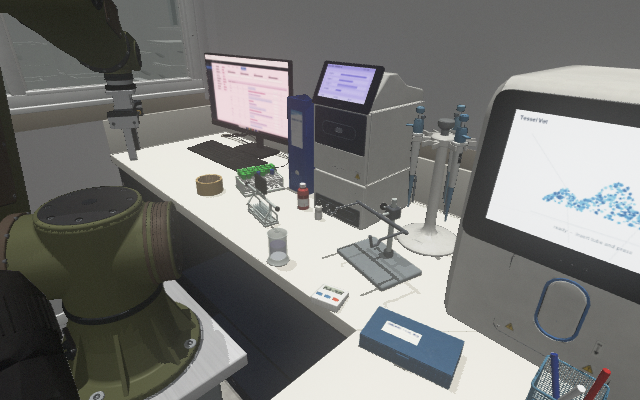

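View pics/top0.png

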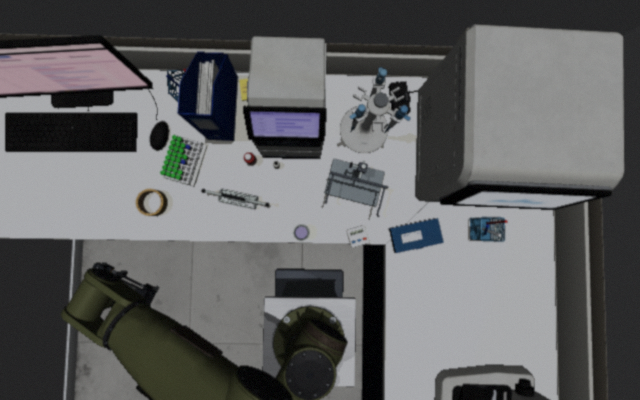

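The scene view shows the rack near (262,205) and the stand near (385,255). In the top view the rack is at (236,198), with its bar running along world y and slightly turned, and the stand is at (356,180) with its hooks pointing towards the robot. I'll crop for detail.

Run:
```python
import cv2,numpy as np
t=cv2.imread("pics/top0.png"); s=cv2.imread("pics/scene0.png")
a=cv2.resize(t[150:225,190:400],None,fx=3.8,fy=3.8,interpolation=cv2.INTER_CUBIC)
b=cv2.resize(s[165:295,235:430],None,fx=2.3,fy=2.3,interpolation=cv2.INTER_CUBIC)
c=np.zeros((a.shape[0]+b.shape[0],800,3),np.uint8); c[:a.shape[0],:a.shape[1]]=a; c[a.shape[0]:,:b.shape[1]]=b
cv2.imwrite("pics/crop0.png",c); print(c.shape,a.shape)
```

```text
(584, 800, 3) (285, 798, 3)
```

View pics/crop0.png

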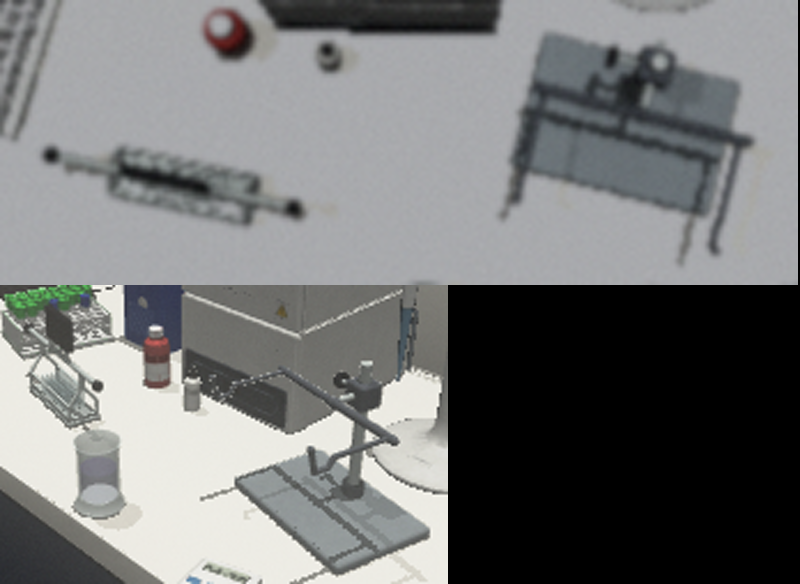

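The crop shows the rack's balls, the handle edge, the stand's cross bar ends, the hook tips and the post top. I'll fit both poses from those points.

```bash
cat > fit.py <<'E'
from h import *
from scipy.optimize import least_squares
P={n:ctrl.camera(n) for n in ["top","scene"]}
T=lambda x,y:(190+x/3.8,150+y/3.8); S=lambda x,y:(235+x/2.3,165+(y-285)/2.3)
def world(q,X): 
    c,s=np.cos(q[2]),np.sin(q[2]); return np.array([q[0]+c*X[0]-s*X[1],q[1]+s*X[0]+c*X[1],X[2]])
# rack; q=x,y,yaw
rk=[("top",T(50,155),(0,.106,.075)),("top",T(294,209),(0,-.106,.075)),("top",T(167,182),(0,0,.137)),
    ("scene",S(97,386),(0,-.106,.075)),("scene",S(60,327),(0,0,.114))]
st=lambda h,d,f:[("top",T(657,60),(0,0,.175)),("scene",S(366,362),(0,0,.175)),("scene",S(353,490),(0,0,.012)),
 ("top",T(530,85),(-d,.097,h)),("top",T(750,142),(-d,-.097,h)),("scene",S(283,372),(-d,.097,h)),("scene",S(396,441),(-d,-.097,h)),
 ("top",T(518,200),(-d-.097,.085,h+.016)),("top",T(714,250),(-d-.097,-.085,h+.016)),("scene",S(311,450),(-d-.097,-.085,h+.016)),("scene",S(317,473),(-d-.092,-.085,h-.01)),
 ("scene",S(237,483),(f-.065,.095,.012)),("scene",S(340,571),(f-.065,-.095,0.006)),("scene",S(428,532),(f+.065,-.095,.012)),("top",T(547,35),(f+.065,.095,.012)),("top",T(742,83),(f+.065,-.095,.012)),("top",T(712,215),(f-.065,-.095,.012))]
def res(q,L): return np.concatenate([proj(P[c],world(q,X))[0]-np.array(uv) for c,uv,X in L])
a=least_squares(lambda q:res(q,rk),[.43,.2,0.2],loss="soft_l1"); print("rack",a.x.round(4),a.fun.reshape(-1,2).round(1).tolist())
b=least_squares(lambda q:res(q,st(*q[3:])),[.5,-.1,0.2,.13,.04,0],loss="soft_l1"); print("stand x y yaw h d f",b.x.round(4));print(b.fun.reshape(-1,2).round(1).tolist())
def m(n,z,c="top"):
    r=ctrl.cut_out(n,P[c])
    if r: u=r[0]["centre"]; print(n,atz(P[c],(u[1],u[0]),z).round(3))
for n,z in [("jar",.083),("timer",.02),("stain",.088),("slide_box",.034)]: m(n,z)
print("dropper",atz(P["top"],T(329,55),.064).round(3),"landing",world(b.x,(-.088,0,.13)).round(4),"dip mid",world(b.x,(-b.x[4]-.082,0,b.x[3]-.003)).round(4))
E
python3 fit.py
```

```text
rack [ 0.4869  0.2517 -0.1996] [[2.1, 0.2], [0.1, -0.2], [-1.0, -1.3], [-0.2, -0.0], [-0.5, 0.7]]
stand x y yaw h d f [ 0.5887 -0.1591 -0.2301  0.1382  0.0415 -0.036 ]
[[0.9, 0.0], [0.4, 0.1], [-0.3, 0.7], [0.3, 0.1], [1.0, -0.0], [-2.0, -2.0], [1.0, 1.2], [0.0, -0.3], [0.6, -0.2], [0.4, 0.2], [-1.3, 0.1], [-2.1, -2.9], [-1.3, 0.7], [1.8, -1.9], [-0.7, -1.1], [-0.1, -0.5], [-0.8, 0.3]]
jar [0.379 0.036 0.083]
timer [ 0.366 -0.173  0.02 ]
stain [0.619 0.212 0.088]
slide_box [ 0.375 -0.37   0.034]
dropper [0.604 0.122 0.064] landing [ 0.503 -0.139  0.13 ] dip mid [ 0.4685 -0.1309  0.1352]
```

Call:
move_arm:
  increments:
    - [0.6, -0.56, -0.2, 0, 0, 0, 0]
    - [0.6, -0.56, -0.2, 0, 0, 0, 0]
    - [0.6, -0.56, -0.2, 0, 0, 0, 0]
    - [0.6, -0.56, -0.2, 0, 0, 0, 0]
    - [0.6, -0.56, -0.2, 0, 0, 0, 0]
    - [0.6, -0.56, -0.2, 0, 0, 0, 0]
    - [0.6, -0.56, -0.2, 0, 0, 0, 0]
    - [0.6, -0.56, -0.2, 0, 0, 0, 0]
    - [0.6, -0.56, -0.2, 0, 0, 0, 0]
    - [0.6, -0.56, -0.2, 0, 0, 0, 0]
    - [0.6, -0.56, -0.2, 0, 0, 0, 0]
    - [0.6, -0.56, -0.2, 0, 0, 0, 0]
    - [0.6, 0, 0, 0, 0, 0, 0.15]
    - [0.6, 0, 0, 0, 0, 0, 0.15]
    - [0.6, 0, 0, 0, 0, 0, 0.15]
    - [0.6, 0, 0, 0, 0, 0, 0.15]
    - [0.6, 0, 0, 0, 0, 0, 0.15]
    - [0.6, 0, 0, 0, 0, 0, 0.15]
    - [0.6, 0, 0, 0, 0, 0, 0.15]

```text
time_s: 3.3
ee_pos: [0.4846, 0.2509, 0.2055]
eef_rot: [3.142, 0.0, 1.656]
force: [0.2, -0.1, 0.4]
grip_width: 0.0567
grip_force: 0.0
```

Call:
move_arm:
  increments:
    - [0.6, 0, 0, 0, 0, 0, 0.145]
    - [0.6, 0, 0, 0, 0, 0, 0.145]
    - [0.6, 0, 0, 0, 0, 0, 0]
    - [0.6, 0, 0, 0, 0, 0, 0]

```text
time_s: 3.7
ee_pos: [0.4846, 0.2509, 0.2054]
eef_rot: [-3.142, 0.0, 1.376]
force: [-0.6, 0.1, -0.1]
grip_width: 0.0568
grip_force: 0.0
```

```bash
cat >> h.py <<'E'
def go(t,yaw=None):
    o=ctrl.get_obs(); M=R.from_euler("xyz",o["eef_rot"]).as_matrix()
    print("t",round(o["time_s"],2),"pos",o["ee_pos"].round(4),"rot",o["eef_rot"].round(4),"F",o["force"].round(2),"M",o["moment"].round(3),"w",round(o["grip_width"],4),"tool units",(M.T@(np.array(t)-o["ee_pos"])/.05).round(3))
    if yaw is not None: print("rotvec",(R.from_matrix(M).inv()*R.from_euler("xyz",[np.pi,0,yaw])).as_rotvec().round(3))
E
python3 - <<'E'
from h import *
go([.487,.252,.099],1.371)
p=ctrl.camera("top"); a=cv2.resize(p["color"][165:235,190:290],None,fx=4,fy=4,interpolation=cv2.INTER_CUBIC)
s=ctrl.camera("scene"); b=cv2.resize(s["color"][140:240,220:320],None,fx=4,fy=4,interpolation=cv2.INTER_CUBIC)
c=np.zeros((400,800,3),np.uint8); c[:280,:400]=a; c[:,400:]=b; cv2.imwrite("pics/c1.png",c)
E
```

```text
t 3.7 pos [0.4846 0.2509 0.2054] rot [-3.1415  0.      1.3762] F [-0.59  0.05 -0.1 ] M [-0.061  0.078 -0.001] w 0.0568 tool units [0.031 0.043 2.129]
rotvec [-0.     0.     0.005]
```

View pics/c1.png

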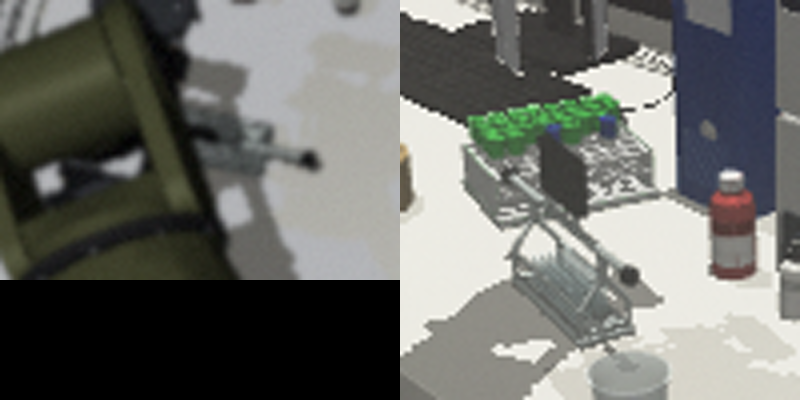

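The rack is unmoved, with its handle plate at about (262,184) in the scene view and the fingers above it. I'll descend and grip.

Call:
move_arm:
  increments:
    - [0.6, 0.03, 0.04, 0.4, 0, 0, 0]
    - [0.6, 0, 0, 0.4, 0, 0, 0]
    - [0.6, 0, 0, 0.4, 0, 0, 0]
    - [0.6, 0, 0, 0.3, 0, 0, 0]
    - [0.6, 0, 0, 0.3, 0, 0, 0]
    - [0.6, 0, 0, 0.3, 0, 0, 0]
    - [0.6, 0, 0, 0, 0, 0, 0]

```text
time_s: 4.5
ee_pos: [0.486, 0.2516, 0.0987]
eef_rot: [-3.139, 0.002, 1.374]
force: [0.9, -0.4, -0.3]
grip_width: 0.0564
grip_force: 0.0
```

Call:
move_arm:
  increments:
    - [0, 0, 0, 0, 0, 0, 0]
    - [0, 0, 0, 0, 0, 0, 0]
    - [0, 0, 0, 0, 0, 0, 0]
    - [0, 0, 0, 0, 0, 0, 0]
    - [0, 0, 0, 0, 0, 0, 0]
    - [0, 0, 0, 0, 0, 0, 0]
    - [0, 0, 0, 0, 0, 0, 0]
    - [0, 0, 0, 0, 0, 0, 0]
  force: 25

```text
time_s: 5.3
ee_pos: [0.4868, 0.252, 0.1004]
eef_rot: [-3.141, 0.0, 1.372]
force: [-0.6, -0.2, 0.6]
grip_width: 0.01
grip_force: 25.0
```

Run:
```python
from h import *
go([.487,.252,.099],1.371)
```

```text
t 5.3 pos [0.4868 0.252  0.1004] rot [-3.1414e+00  1.0000e-04  1.3718e+00] F [-0.58 -0.2   0.57] M [-0.057  0.167 -0.038] w 0.01 tool units [0.002 0.004 0.029]
rotvec [-0.     0.     0.001]
```

Call:
move_arm:
  increments:
    - [0, 0, 0, -0.1, 0, 0, 0]
    - [0, 0, 0, -0.2, 0, 0, 0]
    - [0, 0, 0, -0.3, 0, 0, 0]
    - [0, 0, 0, -0.4, 0, 0, 0]
    - [0, 0, 0, -0.4, 0, 0, 0]
    - [0, 0, 0, -0.4, 0, 0, 0]
    - [0, 0, 0, -0.4, 0, 0, 0]
    - [0, 0, 0, -0.4, 0, 0, 0]
    - [0, 0, 0, -0.4, 0, 0, 0]
    - [0, 0, 0, -0.3, 0, 0, 0]
    - [0, 0, 0, -0.2, 0, 0, 0]
    - [0, 0, 0, 0, 0, 0, 0]
    - [0, 0, 0, 0, 0, 0, 0]

```text
time_s: 6.6
ee_pos: [0.4866, 0.2519, 0.2749]
eef_rot: [-3.141, 0.001, 1.372]
force: [0.4, -0.6, -5.6]
grip_width: 0.01
grip_force: 25.0
```

Call:
move_arm:
  increments:
    - [0, -0.1, 0.03, 0, 0, 0, 0]
    - [0, -0.3, 0.07, 0, 0, 0, 0]
    - [0, -0.4, 0.1, 0, 0, 0, 0]
    - [0, -0.5, 0.12, 0, 0, 0, 0]
    - [0, -0.5, 0.12, 0, 0, 0, 0]
    - [0, -0.5, 0.12, 0, 0, 0, 0]
    - [0, -0.5, 0.12, 0, 0, 0, 0]
    - [0, -0.5, 0.12, 0, 0, 0, 0]
    - [0, -0.5, 0.12, 0, 0, 0, 0]
    - [0, -0.5, 0.12, 0, 0, 0, 0]
    - [0, -0.5, 0.12, 0, 0, 0, 0]
    - [0, -0.5, 0.12, 0, 0, 0, 0]
    - [0, -0.5, 0.12, 0, 0, 0, 0]
    - [0, -0.5, 0.12, 0, 0, 0, 0]
    - [0, -0.5, 0.12, 0, 0, 0, 0]
    - [0, -0.5, 0.12, 0, 0, 0, 0]
    - [0, -0.4, 0.1, 0, 0, 0, 0]
    - [0, -0.3, 0.07, 0, 0, 0, 0]
    - [0, -0.1, 0.04, 0, 0, 0, 0]
    - [0, 0, 0, 0, 0, 0, 0.031]

```text
time_s: 8.6
ee_pos: [0.5031, -0.1652, 0.2752]
eef_rot: [-3.141, -0.0, 1.34]
force: [-0.5, 0.8, -4.7]
grip_width: 0.01
grip_force: 25.0
```

```bash
cat > look.py <<'E'
import sys
from h import *
p=ctrl.camera("top"); a=cv2.resize(p["color"][145:235,310:410],None,fx=4,fy=4,interpolation=cv2.INTER_CUBIC)
s=ctrl.camera("scene"); b=cv2.resize(s["color"][160:280,310:440],None,fx=4,fy=4,interpolation=cv2.INTER_CUBIC)[:,:520]
c=np.zeros((480,800,3),np.uint8); c[:360,:280]=a[:,60:340]; c[:,280:]=b; cv2.imwrite(sys.argv[1],c)
E
python3 look.py pics/c2.png
python3 - <<'E'
from h import *
go([.503,-.139,.28],1.341)
E
```

```text
t 8.7 pos [ 0.5032 -0.1644  0.2754] rot [-3.1413e+00 -2.0000e-04  1.3403e+00] F [ 0.17  0.91 -6.  ] M [-0.083  0.112  0.061] w 0.0097 tool units [ 0.493 -0.12  -0.093]
rotvec [-0.    -0.    -0.001]
```

View pics/c2.png

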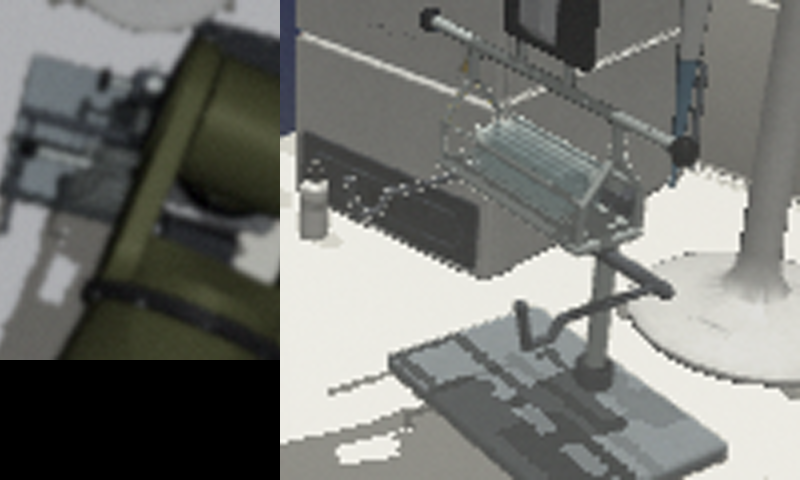

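The rack hangs level in the gripper. In the scene view its balls are at about (347.8,164.8) and (410.8,197.5). I'll correct the y overshoot and check the rack's offset in the hand.

Run:
```python
from h import *
s=ctrl.camera("scene"); o=ctrl.get_obs(); y=o["eef_rot"][2]-np.pi/2; e=o["ee_pos"]
for L,uv in ((.106,(347.8,164.8)),(-.106,(410.8,197.5))):
    X=e+[-np.sin(y)*L,np.cos(y)*L,-.0254]
    print(proj(s,X),uv)
    for k in range(3): print(proj(s,X+.005*np.eye(3)[k])-proj(s,X))
```

```text
[[348.69108212 164.92756128]] (347.8, 164.8)
[[ 1.38199307 -0.48590415]]
[[-1.55828755 -0.53160865]]
[[ 0.09734381 -1.97267454]]
[[411.63521125 197.77356406]] (410.8, 197.5)
[[ 1.41695947 -0.74270401]]
[[-2.1953959  -0.79991696]]
[[ 0.31267428 -2.32486379]]
```

Call:
move_arm:
  increments:
    - [0, 0.15, -0.04, 0, 0, 0, 0]
    - [0, 0.2, -0.04, 0, 0, 0, 0]
    - [0, 0.14, -0.04, 0, 0, 0, 0]
    - [0, 0, 0, 0, 0, 0, 0]
    - [0, 0, 0, 0, 0, 0, 0]
    - [0, 0, 0, 0, 0, 0, 0]
    - [0, 0, 0, 0, 0, 0, 0]

```text
time_s: 9.45
ee_pos: [0.5031, -0.1395, 0.2754]
eef_rot: [-3.142, 0.0, 1.341]
force: [1.0, 0.3, -5.4]
grip_width: 0.0098
grip_force: 25.0
```

Run:
```python
from h import *
go([.503,-.139,.28],1.341)
```

```text
t 9.45 pos [ 0.5031 -0.1395  0.2754] rot [-3.1415e+00  1.0000e-04  1.3405e+00] F [ 1.01  0.29 -5.43] M [-0.03   0.132  0.033] w 0.0098 tool units [ 0.01  -0.004 -0.092]
rotvec [-0.  0. -0.]
```

Call:
move_arm:
  increments:
    - [0, 0, 0, 0.1, 0, 0, 0]
    - [0, 0, 0, 0.25, 0, 0, 0]
    - [0, 0, 0, 0.3, 0, 0, 0]
    - [0, 0, 0, 0.3, 0, 0, 0]
    - [0, 0, 0, 0.3, 0, 0, 0]
    - [0, 0, 0, 0.25, 0, 0, 0]
    - [0, 0, 0, 0.15, 0, 0, 0]
    - [0, 0, 0, 0.1, 0, 0, 0]
    - [0, 0, 0, 0.1, 0, 0, 0]
    - [0, 0, 0, 0.05, 0, 0, 0]
    - [0, 0, 0, 0, 0, 0, 0]
    - [0, 0, 0, 0, 0, 0, 0]
    - [0, 0, 0, 0, 0, 0, 0]

```text
time_s: 10.75
ee_pos: [0.5032, -0.1394, 0.1808]
eef_rot: [3.141, 0.0, 1.341]
force: [-0.4, -0.6, -4.9]
grip_width: 0.0098
grip_force: 25.0
```

```bash
python3 look.py pics/c3.png
python3 - <<'E'
from h import *
go([.503,-.139,.1706],1.341)
E
```

```text
t 10.85 pos [ 0.5032 -0.1393  0.1807] rot [3.1411e+00 1.0000e-04 1.3408e+00] F [ 0.15 -0.17 -5.93] M [-0.109  0.097 -0.007] w 0.0097 tool units [ 0.006 -0.006  0.202]
rotvec [ 0.  0. -0.]
```

View pics/c3.png

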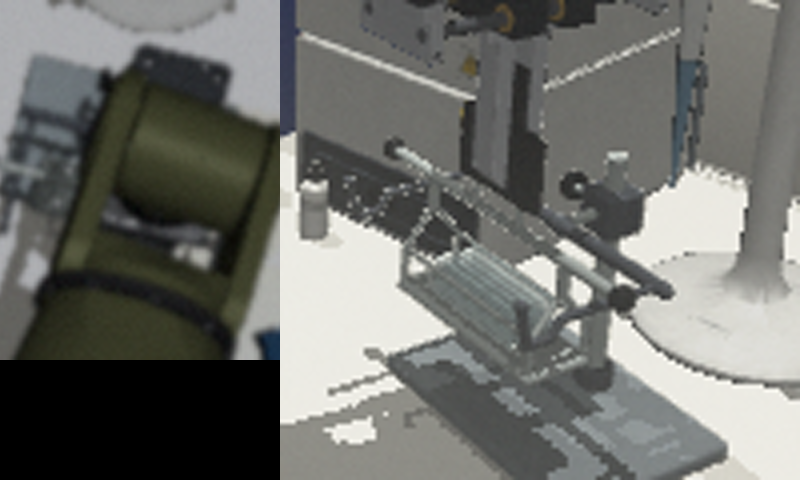

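The bar's right end sits just above the right hook's arm, behind its tip (tip at crop (520,310)), and the body is between the hooks. Now I'll lower gently.

Call:
move_arm:
  increments:
    - [0, 0, 0, 0.02, 0, 0, 0]
    - [0, 0, 0, 0.02, 0, 0, 0]
    - [0, 0, 0, 0.02, 0, 0, 0]
    - [0, 0, 0, 0.02, 0, 0, 0]
    - [0, 0, 0, 0, 0, 0, 0]

```text
time_s: 11.35
ee_pos: [0.503, -0.1393, 0.1763]
eef_rot: [-3.141, -0.0, 1.341]
force: [-0.3, -0.4, -5.7]
grip_width: 0.0097
grip_force: 25.0
```

Call:
move_arm:
  increments:
    - [0, 0, 0, 0.02, 0, 0, 0]
    - [0, 0, 0, 0, 0, 0, 0]
    - [0, 0, 0, 0, 0, 0, 0]

```text
time_s: 11.65
ee_pos: [0.5031, -0.1393, 0.1754]
eef_rot: [3.142, -0.0, 1.341]
force: [-0.2, -0.1, -5.5]
grip_width: 0.0102
grip_force: 25.0
```

Call:
move_arm:
  increments:
    - [0, 0, 0, 0.02, 0, 0, 0]
    - [0, 0, 0, 0, 0, 0, 0]
    - [0, 0, 0, 0, 0, 0, 0]

```text
time_s: 11.95
ee_pos: [0.5031, -0.1393, 0.1744]
eef_rot: [3.142, -0.0, 1.341]
force: [0.1, 1.2, -4.4]
grip_width: 0.01
grip_force: 25.0
```

```bash
python3 -c "
from h import *
go([.503,-.139,.1706])"
```

```text
t 11.95 pos [ 0.5031 -0.1393  0.1744] rot [ 3.1416 -0.      1.3408] F [ 0.15  1.18 -4.45] M [-0.069  0.045  0.011] w 0.01 tool units [ 0.005 -0.003  0.077]
```

Call:
move_arm:
  increments:
    - [0, 0, 0, 0.01, 0, 0, 0]
    - [0, 0, 0, 0, 0, 0, 0]
    - [0, 0, 0, 0, 0, 0, 0]

```text
time_s: 12.25
ee_pos: [0.5031, -0.1393, 0.1739]
eef_rot: [-3.142, 0.0, 1.341]
force: [-0.5, 0.7, -5.4]
grip_width: 0.0101
grip_force: 25.0
```

Call:
move_arm:
  increments:
    - [0, 0, 0, 0.02, 0, 0, 0]
    - [0, 0, 0, 0, 0, 0, 0]
    - [0, 0, 0, 0, 0, 0, 0]

```text
time_s: 12.55
ee_pos: [0.5031, -0.1393, 0.1729]
eef_rot: [-3.142, 0.0, 1.341]
force: [0.4, -0.1, -5.2]
grip_width: 0.0097
grip_force: 25.0
```

Call:
move_arm:
  increments:
    - [0, 0, 0, 0.02, 0, 0, 0]
    - [0, 0, 0, 0, 0, 0, 0]
    - [0, 0, 0, 0, 0, 0, 0]

```text
time_s: 12.85
ee_pos: [0.5031, -0.1393, 0.1719]
eef_rot: [-3.141, -0.0, 1.341]
force: [-0.3, 0.8, -5.1]
grip_width: 0.0098
grip_force: 25.0
```

Call:
move_arm:
  increments:
    - [0, 0, 0, 0.02, 0, 0, 0]
    - [0, 0, 0, 0, 0, 0, 0]
    - [0, 0, 0, 0, 0, 0, 0]

```text
time_s: 13.15
ee_pos: [0.5031, -0.1393, 0.1709]
eef_rot: [-3.142, -0.0, 1.341]
force: [0.2, 0.2, -5.7]
grip_width: 0.0098
grip_force: 25.0
```

Call:
move_arm:
  increments:
    - [0, 0, 0, 0.02, 0, 0, 0]
    - [0, 0, 0, 0, 0, 0, 0]
    - [0, 0, 0, 0, 0, 0, 0]

```text
time_s: 13.45
ee_pos: [0.5032, -0.1393, 0.1701]
eef_rot: [3.141, 0.0, 1.341]
force: [-1.1, -0.3, -4.0]
grip_width: 0.0099
grip_force: 25.0
```

Call:
move_arm:
  increments:
    - [0, 0, 0, 0.01, 0, 0, 0]
    - [0, 0, 0, 0, 0, 0, 0]
    - [0, 0, 0, 0, 0, 0, 0]

```text
time_s: 13.75
ee_pos: [0.5032, -0.1393, 0.1695]
eef_rot: [3.141, 0.0, 1.341]
force: [-0.3, -0.3, -3.1]
grip_width: 0.0104
grip_force: 25.0
```

Call:
move_arm:
  increments:
    - [0, 0, 0, 0.01, 0, 0, 0]
    - [0, 0, 0, 0, 0, 0, 0]
    - [0, 0, 0, 0, 0, 0, 0]

```text
time_s: 14.05
ee_pos: [0.5032, -0.1393, 0.169]
eef_rot: [3.141, 0.0, 1.341]
force: [1.0, -0.4, -2.2]
grip_width: 0.0094
grip_force: 25.0
```

```bash
python3 -c "
from h import *
for i in range(3): go([.503,-.139,.1706]); ctrl.camera('top')"
```

```text
t 14.05 pos [ 0.5032 -0.1393  0.169 ] rot [3.1414e+00 1.0000e-04 1.3408e+00] F [ 0.98 -0.4  -2.17] M [0.009 0.098 0.023] w 0.0094 tool units [ 0.006 -0.005 -0.031]
t 14.1 pos [ 0.5031 -0.1393  0.169 ] rot [3.1414 0.     1.3408] F [ 1.02  0.09 -1.45] M [-0.056  0.101  0.035] w 0.01 tool units [ 0.006 -0.004 -0.031]
t 14.15 pos [ 0.5031 -0.1393  0.169 ] rot [3.1414 0.     1.3408] F [-1.07 -0.52 -2.22] M [-0.123  0.092  0.052] w 0.0102 tool units [ 0.006 -0.004 -0.031]
```

Contact at TCP z≈0.170 with no moment change, so both hooks are touched. I'll lighten slightly and draw towards the tips (tool −y).

Call:
move_arm:
  increments:
    - [0, 0, 0, -0.01, 0, 0, 0]
    - [0, 0, -0.05, -0.005, 0, 0, 0]
    - [0, 0, -0.05, 0, 0, 0, 0]
    - [0, 0, -0.05, 0, 0, 0, 0]
    - [0, 0, -0.05, 0, 0, 0, 0]
    - [0, 0, -0.05, 0, 0, 0, 0]
    - [0, 0, -0.05, 0, 0, 0, 0]
    - [0, 0, -0.05, 0, 0, 0, 0]
    - [0, 0, -0.05, 0, 0, 0, 0]
    - [0, 0, 0, 0, 0, 0, 0]
    - [0, 0, 0, 0, 0, 0, 0]

```text
time_s: 15.3
ee_pos: [0.4834, -0.1347, 0.1696]
eef_rot: [-3.141, -0.0, 1.341]
force: [-0.7, 0.5, -4.2]
grip_width: 0.0095
grip_force: 25.0
```

```bash
python3 -c "
from h import *
for i in range(2): go([.4685,-.1309,.16]); ctrl.camera('top')"
```

```text
t 15.3 pos [ 0.4834 -0.1347  0.1696] rot [-3.141  -0.      1.3408] F [-0.69  0.54 -4.16] M [-0.044  0.225 -0.007] w 0.0095 tool units [ 0.006 -0.308  0.192]
t 15.35 pos [ 0.4835 -0.1347  0.1696] rot [-3.1411 -0.      1.3408] F [-1.    0.13 -3.6 ] M [-0.064  0.264 -0.041] w 0.0102 tool units [ 0.006 -0.31   0.192]
```

Call:
move_arm:
  increments:
    - [0, 0, -0.04, 0, 0, 0, 0]
    - [0, 0, -0.04, 0, 0, 0, 0]
    - [0, 0, -0.04, 0, 0, 0, 0]
    - [0, 0, -0.04, 0, 0, 0, 0]
    - [0, 0, -0.04, 0, 0, 0, 0]
    - [0, 0, 0, 0, 0, 0, 0]
    - [0, 0, 0, 0, 0, 0, 0]

```text
time_s: 16.1
ee_pos: [0.4739, -0.1325, 0.1697]
eef_rot: [3.141, -0.0, 1.341]
force: [0.2, 0.3, -5.5]
grip_width: 0.0102
grip_force: 25.0
```

```bash
python3 -c "
from h import *
for i in range(2): go([.4685,-.1309,.16]); ctrl.camera('top')"
```

```text
t 16.1 pos [ 0.4739 -0.1325  0.1697] rot [ 3.1415 -0.      1.3407] F [ 0.25  0.34 -5.47] M [-0.047  0.06  -0.002] w 0.0102 tool units [ 0.006 -0.112  0.195]
t 16.15 pos [ 0.4739 -0.1325  0.1697] rot [ 3.1416 -0.      1.3407] F [ 0.31 -0.14 -5.46] M [-0.104  0.085  0.037] w 0.0097 tool units [ 0.006 -0.113  0.194]
```

Call:
move_arm:
  increments:
    - [0, 0, -0.02, 0, 0, 0, 0]
    - [0, 0, -0.02, 0, 0, 0, 0]
    - [0, 0, -0.02, 0, 0, 0, 0]
    - [0, 0, -0.02, 0, 0, 0, 0]
    - [0, 0, 0, 0, 0, 0, 0]
    - [0, 0, 0, 0, 0, 0, 0]

```text
time_s: 16.8
ee_pos: [0.47, -0.1316, 0.1697]
eef_rot: [3.141, 0.0, 1.341]
force: [-0.4, -0.6, -5.1]
grip_width: 0.0102
grip_force: 25.0
```

```bash
python3 -c "
from h import *
for i in range(2): go([.4685,-.1309,.16]); ctrl.camera('top')"
```

```text
t 16.8 pos [ 0.47   -0.1316  0.1697] rot [3.1415 0.     1.3408] F [-0.43 -0.56 -5.1 ] M [-0.096  0.063  0.032] w 0.0102 tool units [ 0.006 -0.032  0.195]
t 16.85 pos [ 0.47   -0.1316  0.1697] rot [3.1415e+00 1.0000e-04 1.3408e+00] F [-0.25 -0.24 -4.88] M [-0.006  0.046  0.048] w 0.0098 tool units [ 0.006 -0.033  0.195]
```

Call:
move_arm:
  increments:
    - [0, 0, -0.02, 0, 0, 0, 0]
    - [0, 0, -0.02, 0, 0, 0, 0]
    - [0, 0, 0, 0, 0, 0, 0]
    - [0, 0, 0, 0, 0, 0, 0]

```text
time_s: 17.3
ee_pos: [0.468, -0.1311, 0.1697]
eef_rot: [3.142, 0.0, 1.341]
force: [0.2, 0.8, -4.7]
grip_width: 0.01
grip_force: 25.0
```

Call:
move_arm:
  increments:
    - [0, 0, -0.02, 0, 0, 0, 0]
    - [0, 0, -0.02, 0, 0, 0, 0]
    - [0, 0, 0, 0, 0, 0, 0]
    - [0, 0, 0, 0, 0, 0, 0]

```text
time_s: 17.7
ee_pos: [0.4661, -0.1306, 0.1697]
eef_rot: [3.142, -0.0, 1.341]
force: [-0.2, 0.7, -5.6]
grip_width: 0.0098
grip_force: 25.0
```

Call:
move_arm:
  increments:
    - [0, 0, -0.02, 0, 0, 0, 0]
    - [0, 0, -0.01, 0, 0, 0, 0]
    - [0, 0, 0, 0, 0, 0, 0]
    - [0, 0, 0, 0, 0, 0, 0]

```text
time_s: 18.1
ee_pos: [0.4647, -0.1303, 0.1697]
eef_rot: [3.142, 0.0, 1.341]
force: [0.1, 0.0, -5.1]
grip_width: 0.0098
grip_force: 25.0
```

```bash
python3 -c "
from h import *
for i in range(2): go([.4685,-.1309,.16]); ctrl.camera('top')"
```

```text
t 18.1 pos [ 0.4647 -0.1303  0.1697] rot [3.1415 0.     1.3408] F [ 0.14  0.01 -5.08] M [-0.02   0.042  0.018] w 0.0098 tool units [0.006 0.077 0.194]
t 18.15 pos [ 0.4647 -0.1303  0.1697] rot [ 3.1416 -0.      1.3409] F [ 0.53 -0.14 -4.42] M [0.011 0.048 0.025] w 0.0104 tool units [0.006 0.078 0.194]
```

Call:
move_arm:
  increments:
    - [0, 0, -0.02, 0, 0, 0, 0]
    - [0, 0, 0, 0, 0, 0, 0]
    - [0, 0, 0, 0, 0, 0, 0]

```text
time_s: 18.5
ee_pos: [0.4638, -0.1301, 0.1698]
eef_rot: [3.141, 0.0, 1.341]
force: [0.3, -0.4, -5.5]
grip_width: 0.0095
grip_force: 25.0
```

```bash
python3 -c "
from h import *
for i in range(2): go([.4685,-.1309,.16]); ctrl.camera('top')"
```

```text
t 18.5 pos [ 0.4638 -0.1301  0.1698] rot [3.1412e+00 1.0000e-04 1.3408e+00] F [ 0.34 -0.41 -5.48] M [-0.229 -0.088 -0.102] w 0.0095 tool units [0.007 0.096 0.196]
t 18.55 pos [ 0.4638 -0.1301  0.1698] rot [3.1413e+00 1.0000e-04 1.3408e+00] F [ 1.2  -1.05 -4.59] M [-0.24  -0.107 -0.08 ] w 0.0098 tool units [0.006 0.096 0.195]
```

Tip contact felt (left first by under a mm or so), consistent with vision. I'll back off 4.5 mm to the dip's middle and lower.

Call:
move_arm:
  increments:
    - [0, 0, 0.045, 0, 0, 0, 0.005]
    - [0, 0, 0.045, 0, 0, 0, 0]
    - [0, 0, 0, 0.02, 0, 0, 0]
    - [0, 0, 0, 0.02, 0, 0, 0]
    - [0, 0, 0, 0.02, 0, 0, 0]
    - [0, 0, 0, 0.02, 0, 0, 0]
    - [0, 0, 0, 0.02, 0, 0, 0]
    - [0, 0, 0, 0.02, 0, 0, 0]
    - [0, 0, 0, 0, 0, 0, 0]
    - [0, 0, 0, 0, 0, 0, 0]

```text
time_s: 19.6
ee_pos: [0.4681, -0.1311, 0.1637]
eef_rot: [3.142, 0.0, 1.336]
force: [-0.4, 0.1, -5.3]
grip_width: 0.0099
grip_force: 25.0
```

```bash
python3 -c "
from h import *
for i in range(2): go([.4685,-.1309,.16]); ctrl.camera('top')"
```

```text
t 19.6 pos [ 0.4681 -0.1311  0.1637] rot [3.1415 0.     1.3359] F [-0.36  0.06 -5.29] M [-0.048  0.105 -0.01 ] w 0.0099 tool units [0.006 0.007 0.075]
t 19.65 pos [ 0.4681 -0.1311  0.1637] rot [3.1416 0.     1.3359] F [ 0.43 -0.25 -6.04] M [-0.099  0.089  0.001] w 0.0099 tool units [0.006 0.008 0.074]
```

Free of contact and 6 mm below arm level, so the bar is in the dip.

Call:
move_arm:
  increments:
    - [0, 0, 0, 0.02, 0, 0, 0]
    - [0, 0, 0, 0.02, 0, 0, 0]
    - [0, 0, 0, 0.02, 0, 0, 0]
    - [0, 0, 0, 0, 0, 0, 0]
    - [0, 0, 0, 0, 0, 0, 0]

```text
time_s: 20.2
ee_pos: [0.468, -0.1311, 0.1607]
eef_rot: [-3.142, -0.0, 1.336]
force: [0.6, 0.4, -5.2]
grip_width: 0.0098
grip_force: 25.0
```

```bash
python3 -c "
from h import *
for i in range(2): go([.4685,-.1309,.16]); ctrl.camera('top')"
```

```text
t 20.2 pos [ 0.468  -0.1311  0.1607] rot [-3.1415 -0.      1.3358] F [ 0.57  0.36 -5.17] M [-0.119  0.085 -0.003] w 0.0098 tool units [0.006 0.008 0.013]
t 20.25 pos [ 0.4681 -0.1311  0.1607] rot [ 3.1416 -0.      1.3358] F [-0.23  0.25 -4.65] M [-0.087  0.125  0.009] w 0.0095 tool units [0.006 0.007 0.014]
```

Call:
move_arm:
  increments:
    - [0, 0, 0, 0.02, 0, 0, 0]
    - [0, 0, 0, 0, 0, 0, 0]
    - [0, 0, 0, 0, 0, 0, 0]

```text
time_s: 20.6
ee_pos: [0.4681, -0.1311, 0.1598]
eef_rot: [3.141, 0.0, 1.336]
force: [0.7, 0.1, -3.3]
grip_width: 0.01
grip_force: 25.0
```

Call:
move_arm:
  increments:
    - [0, 0, 0, 0.01, 0, 0, 0]
    - [0, 0, 0, 0, 0, 0, 0]
    - [0, 0, 0, 0, 0, 0, 0]

```text
time_s: 20.9
ee_pos: [0.4681, -0.1311, 0.1593]
eef_rot: [3.141, 0.0, 1.336]
force: [0.1, -0.2, -3.6]
grip_width: 0.01
grip_force: 25.0
```

```bash
python3 -c "
from h import *
for i in range(2): go([.4685,-.1309,.16]); ctrl.camera('top')"
```

```text
t 20.9 pos [ 0.4681 -0.1311  0.1593] rot [3.1414 0.     1.3358] F [ 0.05 -0.2  -3.6 ] M [-0.08  -0.007 -0.015] w 0.01 tool units [ 0.006  0.006 -0.014]
t 20.95 pos [ 0.4681 -0.1311  0.1593] rot [3.1413 0.     1.3358] F [ 0.65 -0.2  -3.8 ] M [-0.123  0.027  0.001] w 0.0095 tool units [ 0.006  0.006 -0.014]
```

Call:
move_arm:
  increments:
    - [0, 0, 0, 0.01, 0, 0, 0]
    - [0, 0, 0, 0, 0, 0, 0]
    - [0, 0, 0, 0, 0, 0, 0]

```text
time_s: 21.3
ee_pos: [0.4681, -0.1311, 0.1588]
eef_rot: [3.141, 0.0, 1.336]
force: [0.4, -0.3, -2.6]
grip_width: 0.01
grip_force: 25.0
```

Call:
move_arm:
  increments:
    - [0, 0, 0, 0.01, 0, 0, 0]
    - [0, 0, 0, 0, 0, 0, 0]
    - [0, 0, 0, 0, 0, 0, 0]

```text
time_s: 21.6
ee_pos: [0.4681, -0.1311, 0.1583]
eef_rot: [3.141, 0.0, 1.336]
force: [1.7, -0.7, -1.5]
grip_width: 0.0096
grip_force: 25.0
```

```bash
python3 look.py pics/c4.png; python3 -c "
from h import *
for i in range(4): go([.4685,-.1309,.16]); ctrl.camera('top')"
```

```text
t 21.7 pos [ 0.4681 -0.1311  0.1583] rot [3.1413 0.     1.3358] F [ 0.56 -0.75 -2.45] M [-0.113 -0.173  0.026] w 0.0096 tool units [ 0.006  0.006 -0.034]
t 21.75 pos [ 0.4681 -0.1311  0.1583] rot [3.1413 0.     1.3358] F [ 0.75 -0.24 -2.1 ] M [-0.18  -0.217  0.005] w 0.0099 tool units [ 0.006  0.006 -0.034]
t 21.8 pos [ 0.4681 -0.1311  0.1583] rot [ 3.1414 -0.      1.3357] F [ 0.93 -0.92 -2.41] M [-0.167 -0.213  0.028] w 0.0103 tool units [ 0.006  0.007 -0.035]
t 21.85 pos [ 0.4681 -0.1311  0.1582] rot [3.1414 0.     1.3358] F [ 1.56 -0.02 -2.28] M [-0.143 -0.219  0.018] w 0.0098 tool units [ 0.006  0.007 -0.035]
```

View pics/c4.png

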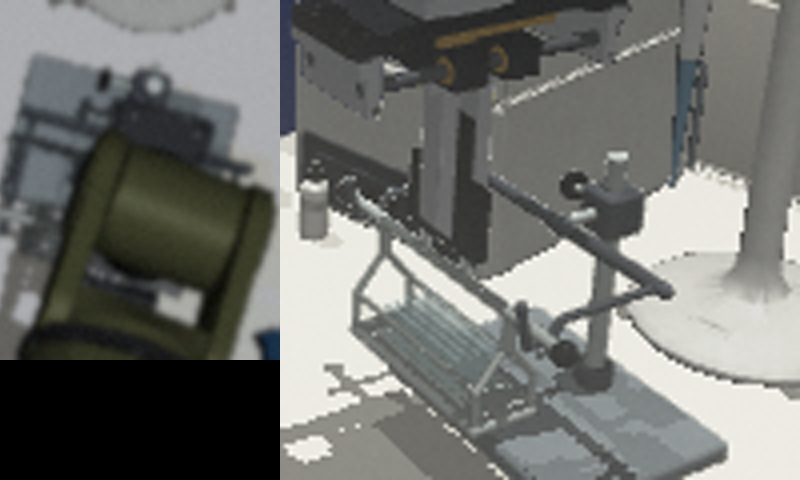

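The right ball sits below arm level just behind the hook tip at crop (522,325). A small +x force says the bar leans on the tips, so I'll shift back 2 mm.

Call:
move_arm:
  increments:
    - [0, 0, 0.02, 0, 0, 0, 0]
    - [0, 0, 0.02, 0, 0, 0, 0]
    - [0, 0, 0, 0, 0, 0, 0]
    - [0, 0, 0, 0, 0, 0, 0]

```text
time_s: 22.3
ee_pos: [0.47, -0.1316, 0.1582]
eef_rot: [-3.141, 0.0, 1.336]
force: [-1.3, 1.3, -1.7]
grip_width: 0.0099
grip_force: 25.0
```

```bash
python3 -c "
from h import *
for i in range(4): go([.4685,-.1309,.16]); ctrl.camera('top')"
```

```text
t 22.3 pos [ 0.47   -0.1316  0.1582] rot [-3.1415  0.      1.3358] F [-1.28  1.25 -1.68] M [ 0.     0.42  -0.008] w 0.0099 tool units [ 0.006 -0.032 -0.037]
t 22.35 pos [ 0.47   -0.1316  0.1582] rot [-3.1415  0.      1.3358] F [-0.03  0.56 -2.2 ] M [0.064 0.339 0.022] w 0.01 tool units [ 0.006 -0.032 -0.036]
t 22.4 pos [ 0.47   -0.1316  0.1582] rot [-3.1415 -0.      1.3358] F [-0.66  0.27 -1.68] M [-0.005  0.331 -0.027] w 0.0101 tool units [ 0.006 -0.032 -0.036]
t 22.45 pos [ 0.47   -0.1316  0.1582] rot [-3.1416  0.      1.3358] F [-0.41 -0.41 -1.26] M [ 0.032  0.332 -0.016] w 0.0094 tool units [ 0.006 -0.032 -0.036]
```

Call:
move_arm:
  increments:
    - [0, 0, -0.015, 0.01, 0, 0, 0]
    - [0, 0, 0, 0, 0, 0, 0]
    - [0, 0, 0, 0, 0, 0, 0]
    - [0, 0, 0, 0, 0, 0, 0]
    - [0, 0, 0, 0, 0, 0, 0]

```text
time_s: 23.0
ee_pos: [0.4694, -0.1314, 0.1578]
eef_rot: [3.141, 0.0, 1.336]
force: [1.4, -0.4, -0.1]
grip_width: 0.0098
grip_force: 25.0
```

```bash
python3 -c "
from h import *
for i in range(4): go([.4685,-.1309,.16]); ctrl.camera('top')"
```

```text
t 23.0 pos [ 0.4694 -0.1314  0.1578] rot [3.1411 0.     1.3358] F [ 1.42 -0.44 -0.07] M [-0.205 -0.449 -0.024] w 0.0098 tool units [ 0.006 -0.021 -0.044]
t 23.05 pos [ 0.4694 -0.1315  0.1578] rot [3.1411 0.     1.3358] F [ 2.01 -0.97 -1.43] M [-0.191 -0.456  0.026] w 0.0101 tool units [ 0.006 -0.021 -0.044]
t 23.1 pos [ 0.4694 -0.1315  0.1578] rot [3.1412e+00 1.0000e-04 1.3357e+00] F [ 1.59 -0.13 -1.51] M [-0.224 -0.477  0.062] w 0.0101 tool units [ 0.007 -0.02  -0.045]
t 23.15 pos [ 0.4694 -0.1314  0.1578] rot [3.1412 0.     1.3358] F [ 2.05 -0.98 -0.79] M [-0.159 -0.449 -0.008] w 0.0101 tool units [ 0.006 -0.02  -0.044]
```

Call:
move_arm:
  increments:
    - [0, 0, 0.01, 0, 0, 0, 0]
    - [0, 0, 0, 0, 0, 0, 0]
    - [0, 0, 0, 0, 0, 0, 0]
    - [0.15, 0, 0, 0, 0, 0, 0]
    - [0.2, 0, 0, 0, 0, 0, 0]
    - [0.3, 0, 0, 0, 0, 0, 0]
    - [0.4, 0, 0, 0, 0, 0, 0]
    - [0.5, 0, 0, 0, 0, 0, 0]
    - [0.5, 0, 0, 0, 0, 0, 0]
    - [0.5, 0, 0, 0, 0, 0, 0]

```text
time_s: 24.2
ee_pos: [0.4697, -0.1315, 0.1577]
eef_rot: [-3.142, 0.0, 1.336]
force: [0.3, 0.4, 0.1]
grip_width: 0.0468
grip_force: 0.0
```

```bash
python3 look.py pics/c5.png; python3 -c "
from h import *
for i in range(2): go([.4685,-.1309,.16]); ctrl.camera('top')"
```

```text
t 24.3 pos [ 0.4698 -0.1315  0.1577] rot [3.1416 0.     1.3358] F [-0.18 -0.71  0.03] M [-0.107  0.097 -0.022] w 0.0467 tool units [ 0.006 -0.027 -0.046]
t 24.35 pos [ 0.4697 -0.1315  0.1577] rot [-3.1416 -0.      1.3358] F [-0.58 -0.42 -0.61] M [-0.051  0.069 -0.062] w 0.0475 tool units [ 0.006 -0.027 -0.046]
```

View pics/c5.png

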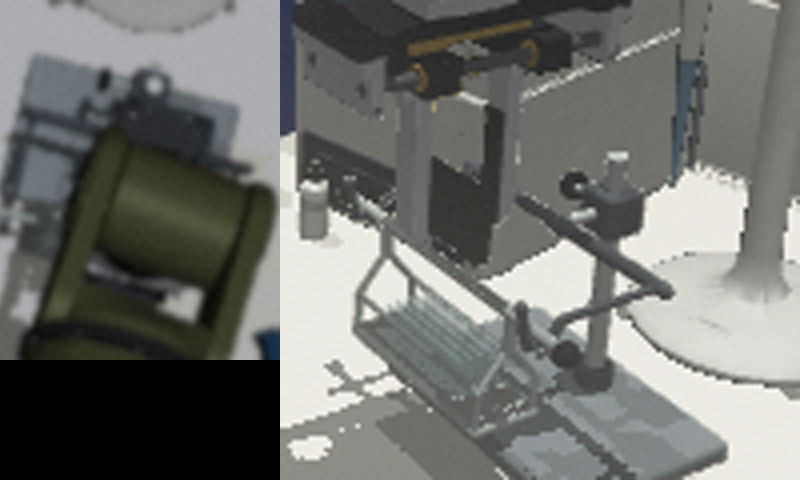

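The fingers are open on both sides of the handle (crop (410,170) and (505,150)), and the rack hangs upright in the dips with its right ball at crop (565,352). I'll withdraw upwards.

Call:
move_arm:
  increments:
    - [0.5, 0, 0, -0.1, 0, 0, 0]
    - [0.5, 0, 0, -0.2, 0, 0, 0]
    - [0.5, 0, 0, -0.3, 0, 0, 0]
    - [0.5, 0, 0, -0.4, 0, 0, 0]
    - [0.5, 0, 0, -0.4, 0, 0, 0]
    - [0.5, 0, 0, -0.4, 0, 0, 0]
    - [0.5, 0, 0, -0.3, 0, 0, 0]
    - [0.5, 0, 0, -0.2, 0, 0, 0]
    - [0.5, 0, 0, 0, 0, 0, 0]
    - [0.5, 0, 0, 0, 0, 0, 0]
    - [0.5, 0, 0, 0, 0, 0, 0]
    - [0.5, 0, 0, 0, 0, 0, 0]
    - [0.5, 0, 0, 0, 0, 0, 0]
    - [0.5, 0, 0, 0, 0, 0, 0]
    - [0.5, 0, 0, 0, 0, 0, 0]
    - [0.5, 0, 0, 0, 0, 0, 0]
    - [0.5, 0, 0, 0, 0, 0, 0]

```text
time_s: 26.1
ee_pos: [0.4698, -0.1315, 0.2727]
eef_rot: [3.142, -0.0, 1.336]
force: [0.0, -0.3, 0.6]
grip_width: 0.047
grip_force: 0.0
```

```bash
python3 look.py pics/c6.png
```

```text
(no output)
```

View pics/c6.png

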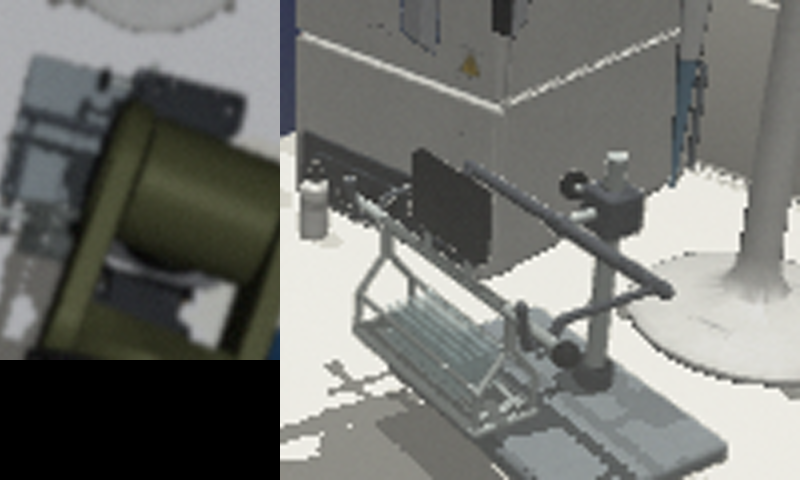

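The rack hangs upright and still on both hooks, with the gripper clear above it.

```bash
python3 -c "
from station import ctrl
print(ctrl.hand_in())"
```

```text
the job is handed in; nothing more can be done
None
```

The rack is hanging on the stand with both bar ends in the hook dips, released, upright and still in the last picture, and I handed the job in at about 26 s; no verdict came back.

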